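Size an unmarked microscope adapter in the stepped gauge

ROBOT

A 6-joint arm with a two-finger parallel gripper is mounted at the origin on the work surface. World frame = base frame: x ahead of the robot, y to its left, z up, the work surface at z = 0. Lengths are in mm, angles in rad, forces in N, time in s.
With the tool pointing down it reaches from about 350 to 775 mm from the base axis. Payload 7.3 kg.
Tool frame: the origin (TCP) lies midway between the tips of the shut fingers; the grasp point (between the pads) lies 19 mm behind it (bot.grip_depth is the distance from the TCP to the grasp point, in mm); z points along the fingers, x is the direction in which the jaws open and shut, and the axes are right-handed (so a half turn about z gives the same grasp; the last joint's range is limited). The gripper opens to 92 mm and grips with 3 to 60 N. Pads are 19 mm wide; open, the fingers measure 130 mm over their backs; the gripper's body (75 mm by 190 mm) begins 47 mm behind the grasp point.
Start: joints at [0.967, 0.342, 1.524, -0, 1.275, -0.146], TCP at [232.026, 470.966, 226.741] pointing down, gripper open.
Joint ranges: [-2.53, 2.53], [-0.77, 2.02], [0.04, 2.7], [-1, 4.14], [0.28, 2.66], [-3.11, 3.11]. Speed limits (rad/s): [2.57, 2.57, 3.14, 3.14, 3.14, 3.14].

INTERFACE

Orientations are given as [roll, pitch, yaw] about the fixed x, y, z axes, in that order (R = Rz(yaw) Ry(pitch) Rx(roll)).
In Python, from plant import bot gives the robot as it stands. The module is installed in compiled form; this text tells all that it offers.
- The arm moves only by the shell command python3 -m inch 'ROWS'. ROWS is JSON, a list that holds one entry, the list of rows, each a list of 7 numbers: the shift along the tool's x, y, z each as a share of 0.2 m, from -1 to 1, then the turn, a rotation vector about the tool's x, y, z each as a share of 45 degrees, from -1 to 1, then the closure, from -1 (fully open) to 1 (shut), so that 0 is half open. A call has exactly 10 rows; each row is the pose to reach, as a shift and turn from the pose commanded when the call began, along the tool's axes at that moment; what a row does not reach only later rows make up. A row lasts 1/8 s, in which the tool goes at most 62.5 mm and 10.7 degrees, less where a joint would pass 70% of its speed; a pose out of reach is approached as far as the arm can. A call with a number of a shift or a turn outside -1 to 1 is refused whole. A call with a gripper value outside its range is refused whole. The fingers move at their own pace and stop on an object; the grip force is fixed at half the most. Time passes only in rows, so rows that repeat a pose let the fingers close, or fill a call up. It gives the time, the measured TCP pose, the force and the opening at its end, in the units of the state.
- bot.get_obs(): the state, without advancing time (a new reading comes with each control period).
- bot.capture(name): name is "side" or "top"; returns the picture (420x560x3 uint8, red, green, blue); there is no depth.
- bot.camera_params(name): a dict with "fx", "fy", "cx", "cy" (pixels), "R" (3x3) and "t" (3): a world point X has camera coordinates R X + t. Camera axes: x right, y down, z forward; pixel columns grow to the right and rows downward; lengths in mm; the calibration is good to about 2 mm. A picture is of the moment at which its call begins. camera_params takes no time and is no camera call.
- bot.close_job(): hands the job in, once; it reports no verdict.
The state is a dict: "time": time; "joint_positions": joint angles; "dq": joint speeds; "tau": joint torques, N m; "tool_pos": TCP position; "tcp_rot": TCP orientation; "contact_force": force on the tool from outside, world axes, zero at the start; "moment": the same for the moment, N m; "grip_width": finger opening in mm.
Only numpy, scipy, OpenCV 4.12 (cv2) and the standard library are available. Lean on these libraries where they do the work, as an engineer would, in place of code of your own. Each camera call takes 0.05 s, during which the arm holds its last target.

TASK

Find the size of the unmarked microscope adapter that stands in the blue dish: keeping it upright, press its spigot on the mouth of each bore of the aluminium stepped gauge in turn, from the smallest upward, with a push of about 12 N held for a moment and never forced, until it enters one. Ease it down into that first bore it enters until its shoulder sits fully home, and leave it there, released. Leave the two adapters in the white tray and everything else on the bench where they are.

Things in the scene. Friction and masses are not known exactly. Their poses are not given: they have to be found in the camera images.
- adapter_a: One of three look-alike adapters, upright, 43 mm tall, 0.09 kg; which one is in the blue dish varies. Bottom up: bare spigot 14 mm long, foot chamfered 0.7 mm, diameter unknown (1 mm less than one of the bores, 3 mm more than the next smaller one); black shoulder disc 38 mm wide, 5 mm thick; dark tube 28 mm wide, 24 mm tall, to hold it by. Origin: centre of the spigot's foot; z up its axis.
- adapter_b: One of three look-alike adapters, upright, 43 mm tall, 0.09 kg; which one is in the blue dish varies. Bottom up: bare spigot 14 mm long, foot chamfered 0.7 mm, diameter unknown (1 mm less than one of the bores, 3 mm more than the next smaller one); black shoulder disc 38 mm wide, 5 mm thick; dark tube 28 mm wide, 24 mm tall, to hold it by. Origin: centre of the spigot's foot; z up its axis.
- adapter_c: One of three look-alike adapters, upright, 43 mm tall, 0.09 kg; which one is in the blue dish varies. Bottom up: bare spigot 14 mm long, foot chamfered 0.7 mm, diameter unknown (1 mm less than one of the bores, 3 mm more than the next smaller one); black shoulder disc 38 mm wide, 5 mm thick; dark tube 28 mm wide, 24 mm tall, to hold it by. Origin: centre of the spigot's foot; z up its axis.
- gauge: Stepped gauge: aluminium block 192 x 46 mm, four 48 mm stairs rising 5 mm each, one upright through bore a stair: 18, 22, 26, 30 mm. It stands on a hard rubber pad (gives 0.17 mm per 10 N) on a fixed black foot plate 208 x 62 mm. Origin: centre of its underside, 10 to 15 mm above the bench; y runs along the stairs to the higher ones (larger bores), z up. A fair try is a push of 6 to 20 N; over 30 N harms it.
- bore1 (a point): Centre of the mouth of the gauge's smallest bore, 18 mm in diameter, on the flat top of its stair, 28 to 33 mm above the bench (the gauge is packed up by 0 to 5 mm). An adapter that is fully home here has its foot 14 mm below this point.
- bore2 (a point): Centre of the mouth of the gauge's second bore, 22 mm in diameter, on the flat top of its stair, 33 to 38 mm above the bench (the gauge is packed up by 0 to 5 mm). An adapter that is fully home here has its foot 14 mm below this point.
- bore3 (a point): Centre of the mouth of the gauge's third bore, 26 mm in diameter, on the flat top of its stair, 38 to 43 mm above the bench (the gauge is packed up by 0 to 5 mm). An adapter that is fully home here has its foot 14 mm below this point.
- bore4 (a point): Centre of the mouth of the gauge's largest bore, 30 mm in diameter, on the flat top of its stair, 43 to 48 mm above the bench (the gauge is packed up by 0 to 5 mm). An adapter that is fully home here has its foot 14 mm below this point.
- job_dish: Blue plastic dish, square, 96 x 96 mm, rim 9 mm high, floor 3 mm thick, fixed. The adapter to be sized stands in it. Origin: centre of its underside.
- stock_tray_in (a point): White plastic tray 80 x 150 mm, rim 9 mm high, one divider, fixed: the other two adapters stand in it, one in each half. Point: centre of its floor, 3 mm above the bench.
- screwdriver: Blue-handled screwdriver, 160 mm long, lying; to be left alone. Origin: under its middle.
- tweezers: Dark steel tweezers, 140 mm long, lying; to be left alone. Origin: under their middle.
- flux_jar: Small amber jar, 44 mm across and 42 mm tall; to be left alone. Origin: centre of its underside.
- solvent: Clear bottle with a red cap, 48 mm across and 120 mm tall; to be left alone. Origin: centre of its underside.
- solder: Solder reel standing on its flange, 54 mm across and 36 mm tall; to be left alone. Origin: centre of its underside.
- bit_case: Black bit case 62 x 110 x 22 mm, lying; to be left alone. Origin: centre of its underside.
Things that resemble listed ones, but are neither listed nor needed, are in the scene too. What is shaped like the adapter_b but turquoise is not meant.

How it is judged:
By the outcome, as a careful person would: the job done as asked, in the order asked, and still so for the second after the job is handed in, with the robot touching nothing.
It also fails if it takes over 64 s, if anything falls off the work surface, if the arm or the gripper's body presses on something with over 40 N, if the wrist force passes 120 N, or if a joint passes its speed limit or range.

## Working session

There is one attempt and no reset: what is moved stays moved. The work goes in short steps, Python scripts to look and compute and a shell command to move; the robot and the scene stay as the last step left them, time stands still between calls to the robot, and variables do not carry over. Pictures are saved under pics/ and viewed, and the job is handed in when it is done.

```bash
mkdir -p pics; python3 - <<'E'
from plant import bot
import cv2
for n in("top","side"):
    im=bot.capture(n); cv2.imwrite(f"pics/{n}0.png",im[:,:,::-1])
    p=bot.camera_params(n); print(n,p)
print(bot.get_obs(), bot.grip_depth)
E
```

```text
top {'fx': 516.072456182618, 'fy': 516.072456182618, 'cx': 284.8835817186093, 'cy': 205.78832708892028, 'R': array([[ 0.02376677, -0.99969574, -0.00660109],
       [-0.98696957, -0.02241209, -0.15933852],
       [ 0.15914209,  0.01030204, -0.98720194]]), 't': array([   6.94007601,  599.12132433, 1418.80503601])}
side {'fx': 488.00725988299183, 'fy': 488.00725988299183, 'cx': 280.8899697857085, 'cy': 213.52943363869892, 'R': array([[ 0.98295676, -0.18328957, -0.01417566],
       [-0.119171  , -0.57658354, -0.8083005 ],
       [ 0.13997959,  0.79621376, -0.58859949]]), 't': array([-600.94799461,  146.71441889, 1079.84485309])}
{'time': 0.1, 'joint_positions': array([ 9.67022619e-01,  3.42619669e-01,  1.52492588e+00, -1.52575923e-05,
        1.27544661e+00, -1.45992880e-01]), 'dq': array([ 5.19772890e-04, -7.26701549e-04, -2.29904498e-03,  2.22992176e-05,
       -6.81777858e-04, -1.66557166e-03]), 'tau': array([ 2.42436530e-03, -4.32002056e+01, -2.44695908e+01,  7.20434426e-02,
        5.24982519e-02, -2.46977896e-05]), 'tool_pos': array([231.79049743, 470.63606956, 226.13027537]), 'tcp_rot': array([-3.14140350e+00,  1.38673943e-03,  1.11302008e+00]), 'contact_force': array([ 0.40961815, -0.12901005, -0.9720107 ]), 'moment': array([ 0.05052844, -0.01129957,  0.02905371]), 'grip_width': 91.58361318763245} 18.8
```

View pics/top0.png

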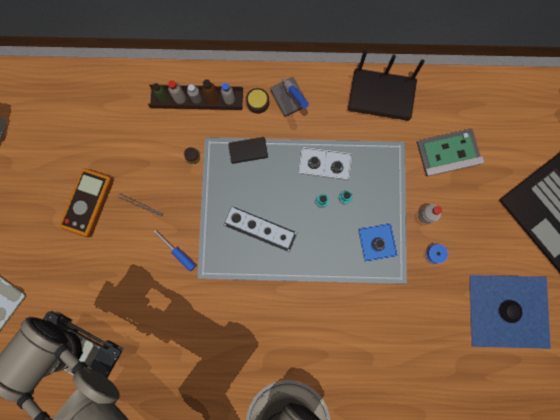

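View pics/side0.png

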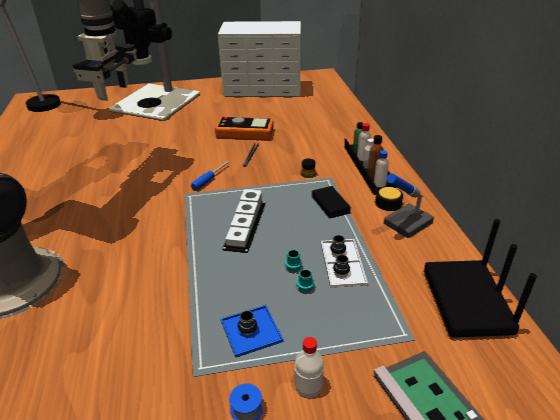

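```bash
python3 - <<'E'
import cv2
im=cv2.imread("pics/top0.png")
a=cv2.resize(im[195:260,215:305],None,fx=8,fy=8,interpolation=cv2.INTER_CUBIC); cv2.imwrite("pics/g0.png",a)
a=cv2.resize(im[215:270,350:410],None,fx=10,fy=10,interpolation=cv2.INTER_CUBIC); cv2.imwrite("pics/d0.png",a)
im=cv2.imread("pics/side0.png")
a=cv2.resize(im[185:255,215:275],None,fx=8,fy=8,interpolation=cv2.INTER_CUBIC); 
b=cv2.resize(im[300:360,215:290],None,fx=8,fy=8,interpolation=cv2.INTER_CUBIC)
cv2.imwrite("pics/sg0.png",a);cv2.imwrite("pics/sd0.png",b)
E
```

```text
(no output)
```

View pics/g0.png

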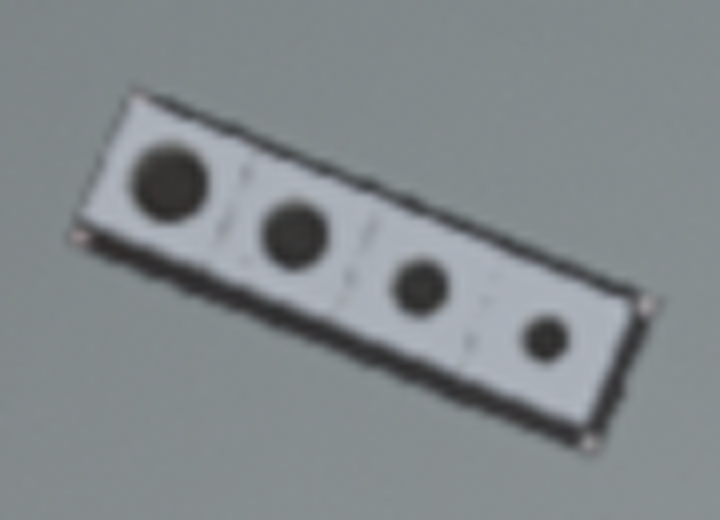

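View pics/d0.png

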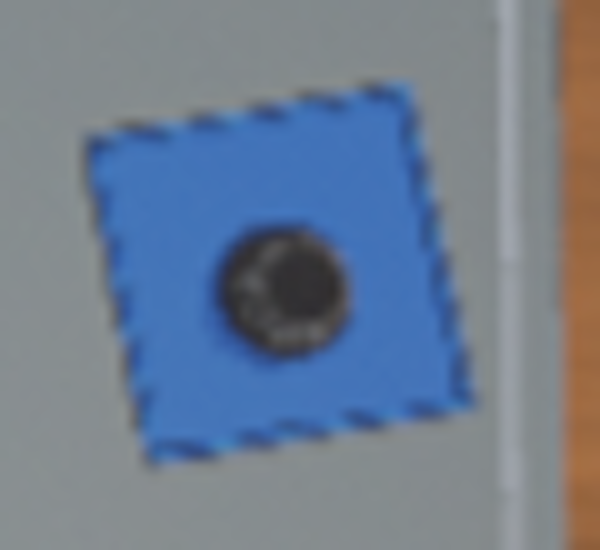

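View pics/sg0.png

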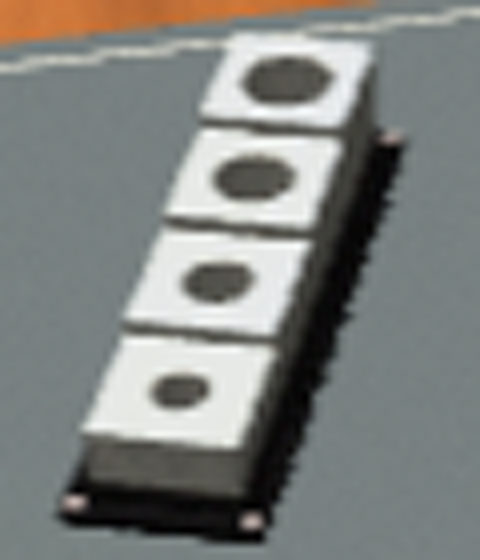

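View pics/sd0.png

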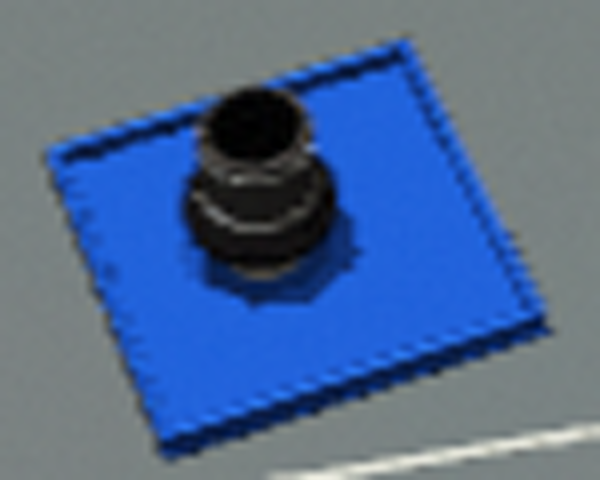

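```bash
cat > h.py <<'E'
import numpy as np,cv2
from plant import bot
from scipy.optimize import least_squares
def proj(n,X):
    p=bot.camera_params(n); c=np.asarray(X)@p["R"].T+p["t"]
    return np.stack([p["fx"]*c[...,0]/c[...,2]+p["cx"],p["fy"]*c[...,1]/c[...,2]+p["cy"]],-1)
def ray(n,uv,z):
    p=bot.camera_params(n); d=p["R"].T@np.array([(uv[0]-p["cx"])/p["fx"],(uv[1]-p["cy"])/p["fy"],1]); o=-p["R"].T@p["t"]
    return o+d*(z-o[2])/d[2]
def tri(a,b):
    f=lambda X:np.r_[proj("top",X)-a,proj("side",X)-b]
    r=least_squares(f,[450,0,30]); return r.x,r.fun
def dark(im,c,r):
    g=cv2.cvtColor(im,cv2.COLOR_BGR2GRAY).astype(float)
    x0,y0=int(c[0]),int(c[1]); s=g[y0-r:y0+r+1,x0-r:x0+r+1]
    hi=np.percentile(s,85); lo=s.min(); w=np.clip((hi-s)/(hi-lo),0,1); w[w<.15]=0
    n,l=cv2.connectedComponents((w>0).astype(np.uint8)); k=l[r,r]; w=w*(l==k)
    yy,xx=np.mgrid[-r:r+1,-r:r+1]
    return np.array([x0+(w*xx).sum()/w.sum(),y0+(w*yy).sum()/w.sum()]),w.sum()
E
python3 - <<'E'
from h import *
T=cv2.imread("pics/top0.png");S=cv2.imread("pics/side0.png")
tc=[(283.1,237.2),(267.5,231),(252,224.5),(236.2,217.8)]
sc=[(237.4,233.8),(242.3,220.2),(246.6,207.2),(250.7,195)]
A=[];B=[]
for i in range(4):
    a,wa=dark(T,np.add(tc[i],.5),[4,5,6,7][i]);b,wb=dark(S,np.add(sc[i],.5),[4,5,6,6][i]); A.append(a);B.append(b)
    print(a,wa,b,wb,*tri(a,b))
A=np.array(A);B=np.array(B)
def pts(q,):
    x,y,z,t=q; e=np.array([-np.sin(t),np.cos(t),0])
    return np.array([[x,y,z]+e*(-72+48*i)+[0,0,18+5*i] for i in range(4)])
# per camera image offset allowed? plain first
f=lambda q:np.r_[(proj("top",pts(q))-A).ravel(),(proj("side",pts(q))-B).ravel()]
r=least_squares(f,[430,50,12,.4]);print(r.x,r.fun.reshape(2,4,2).round(2));print(pts(r.x))
E
```

```text
[282.77883699 236.99332698] 24.77952755905512 [236.98708534 233.45201317] 24.836477987421382 [511.12680379  24.89525679  30.2027592 ] [-0.00053235  0.12750057  0.1030981  -0.02220522]
[267.1275154  230.55441478] 38.046875 [241.65186141 219.80722447] 33.9125 [527.9523901   69.82516226  35.02353354] [-0.00202381  0.14323447  0.11950073 -0.02616554]
[251.40522134 224.02738365] 55.0625 [246.10785563 206.82094834] 44.15625 [544.95723214 114.84374042  40.15130539] [-0.00370928  0.15622106  0.13437385 -0.02988641]
[235.77457082 217.53776824] 71.14503816793894 [250.3261745  194.65918243] 51.86708860759494 [561.88944031 159.4881415   45.21667449] [-0.00481171  0.1462981   0.12959826 -0.0292502 ]
[ 5.36482413e+02  9.22651816e+01  1.21469899e+01 -3.60620927e-01] [[[-0.    0.15]
  [ 0.    0.12]
  [ 0.04  0.16]
  [-0.05  0.15]]

 [[ 0.08 -0.  ]
  [ 0.14 -0.07]
  [ 0.14 -0.  ]
  [ 0.12 -0.04]]]
[[511.07683232  24.89637235  30.14698989]
 [528.01388618  69.80891188  35.14698989]
 [544.95094003 114.72145141  40.14698989]
 [561.88799389 159.63399093  45.14698989]]
```

```bash
python3 - <<'E'
from h import *
print(tri([380.25,243.05],[246.4,315.2]))
print(ray("top",[380.25,243.05],46),ray("side",[246.4,315.2],46))
print(ray("top",[377.95,243.75],22), ray("side",[260/8+214.55,203/8+299.55],20))
p=bot.camera_params("top");print(-p["R"].T@p["t"])
p=bot.camera_params("side");print(-p["R"].T@p["t"])
# overlay predicted outline
def circ(x,y,z,r): 
    t=np.linspace(0,2*np.pi,60); return np.stack([x+r*np.cos(t),y+r*np.sin(t),z+0*t],-1)
x,y=ray("side",[246.4,315.2],46)[:2]
for n,(x0,y0,x1,y1) in dict(top=(350,215,410,270),side=(215,300,290,360)).items():
    im=cv2.imread(f"pics/{n}0.png")[y0:y1,x0:x1]; im=cv2.resize(im,None,fx=8,fy=8,interpolation=cv2.INTER_CUBIC)
    for z,r in((46,14),(22,19),(17,19)):
        q=(proj(n,circ(x,y,z,r))-[x0,y0]+.5)*8-.5
        cv2.polylines(im,[np.round(q).astype(int)],True,(0,255,0))
    cv2.imwrite(f"pics/ov_{n}.png",im)
E
```

```text
(array([ 499.14488299, -249.26133749,   47.77331944]), array([-0.00029152, -0.04669728, -0.03067965,  0.00649288]))
[ 499.17725345 -249.57363559   46.        ] [ 499.31109515 -247.64032707   46.        ]
[ 499.23716593 -247.22837856   22.        ] [ 498.96484595 -248.78528801   20.        ]
[ 365.35797026    5.74893779 1496.15599434]
[ 457.03375154 -885.34171393  745.6666274 ]
```

View pics/ov_top.png

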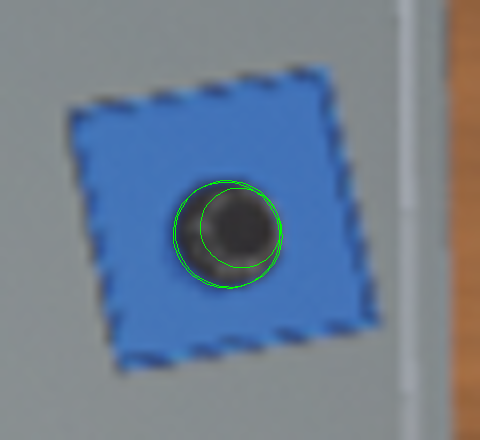

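View pics/ov_side.png

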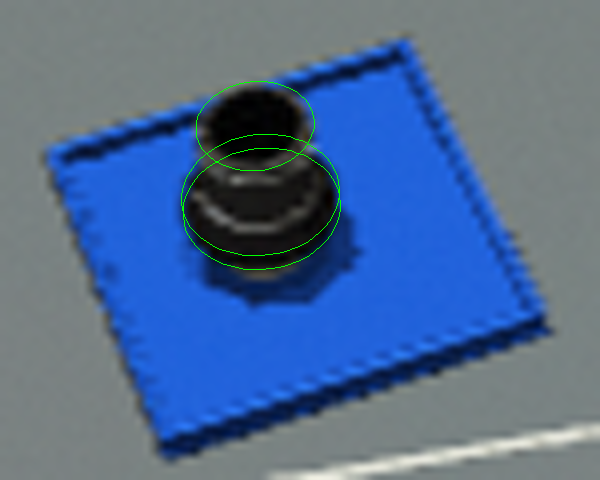

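```bash
cat > pl.py <<'E'
import sys,json,numpy as np
# state file: commanded x y z yaw ; usage: pl.py do sx sy sz tz   |  pl.py to X Y Z [YAW]
st=json.load(open("st.json")) if len(sys.argv)>1 and sys.argv[1]!="init" else None
a=[float(v) for v in sys.argv[2:]]
if sys.argv[1]=="init": st=a
x,y,z,w=st; c,s=np.cos(w),np.sin(w)
if sys.argv[1]=="do":
    st=[x+200*(a[0]*c+a[1]*s),y+200*(a[0]*s-a[1]*c),z-200*a[2],w-a[3]*np.pi/4]
if sys.argv[1]=="to":
    d=np.array(a[:3])-[x,y,z]; yaw=a[3] if len(a)>3 else w
    print("need",np.round([(d[0]*c+d[1]*s)/200,(d[0]*s-d[1]*c)/200,-d[2]/200,(w-yaw)*4/np.pi],4))
json.dump(st,open("st.json","w")); print(np.round(st,3))
E
python3 pl.py init 232.026 470.966 226.741 1.113
python3 -m inch '[[[-0.1,0.1,0,0,0,0.1,-1],[-0.2,0.2,0,0,0,0.2,-1],[-0.3,0.3,0,0,0,0.3,-1],[-0.4,0.4,0,0,0,0.4,-1],[-0.5,0.5,0,0,0,0.5,-1],[-0.6,0.6,0,0,0,0.6,-1],[-0.7,0.7,0,0,0,0.7,-1],[-0.8,0.8,0,0,0,0.8,-1],[-0.9,0.9,0,0,0,0.9,-1],[-1,1,0,0,0,1,-1]]]'
python3 pl.py do -1 1 0 1
python3 pl.py to 499 -248 100 -0.3606
```

```text
[232.026 470.966 226.741   1.113]
time: 1.35
tool_pos: [323.0, 202.2, 226.5]
tcp_rot: [-3.142, 0.0, 0.325]
contact_force: [-0.1, 0.2, -0.4]
grip_width: 91.8
[323.037 203.166 226.741   0.328]
need [0.1072 2.419  0.6337 0.8762]
[323.037 203.166 226.741   0.328]
```

```bash

python3 -m inch '[[[0.01,0.1,0.01,0,0,0.09,-1],[0.02,0.2,0.02,0,0,0.18,-1],[0.03,0.3,0.03,0,0,0.26,-1],[0.04,0.4,0.04,0,0,0.35,-1],[0.05,0.5,0.05,0,0,0.44,-1],[0.06,0.6,0.06,0,0,0.53,-1],[0.07,0.7,0.07,0,0,0.61,-1],[0.08,0.8,0.08,0,0,0.7,-1],[0.09,0.9,0.09,0,0,0.79,-1],[0.1,1,0.1,0,0,0.876,-1]]]'
python3 pl.py do 0.1 1 0.1 0.876
python3 pl.py to 499 -248 80 -0.3606
```

```text
time: 2.6
tool_pos: [406.3, 19.6, 206.4]
tcp_rot: [3.142, 0.001, -0.363]
contact_force: [0.8, -0.7, 0.6]
grip_width: 91.6
[ 4.06328e+02  2.02380e+01  2.06741e+02 -3.60000e-01]
need [9.0660e-01 1.0916e+00 6.3370e-01 2.0000e-04]
[ 4.06328e+02  2.02380e+01  2.06741e+02 -3.60000e-01]
```

```bash

python3 -m inch '[[[0.09,0.1,0.04,0,0,0,-1],[0.18,0.2,0.08,0,0,0,-1],[0.27,0.3,0.12,0,0,0,-1],[0.36,0.4,0.16,0,0,0,-1],[0.45,0.5,0.2,0,0,0,-1],[0.54,0.6,0.24,0,0,0,-1],[0.63,0.7,0.28,0,0,0,-1],[0.72,0.8,0.32,0,0,0,-1],[0.81,0.9,0.36,0,0,0,-1],[0.9,1,0.4,0,0,0,-1]]]'
python3 pl.py do 0.9 1 0.4 0
python3 pl.py to 499 -248 24.5
```

```text
time: 3.85
tool_pos: [504.3, -231.1, 126.0]
tcp_rot: [-3.141, 0.001, -0.36]
contact_force: [-0.8, -0.8, 0.1]
grip_width: 91.7
[ 5.04233e+02 -2.30391e+02  1.26741e+02 -3.60000e-01]
need [0.0066 0.0916 0.5112 0.    ]
[ 5.04233e+02 -2.30391e+02  1.26741e+02 -3.60000e-01]
```

```bash

python3 -m inch '[[[0.0066,0.05,0.05,0,0,0,-1],[0.0066,0.0916,0.12,0,0,0,-1],[0.0066,0.0916,0.2,0,0,0,-1],[0.0066,0.0916,0.28,0,0,0,-1],[0.0066,0.0916,0.35,0,0,0,-1],[0.0066,0.0916,0.41,0,0,0,-1],[0.0066,0.0916,0.46,0,0,0,-1],[0.0066,0.0916,0.49,0,0,0,-1],[0.0066,0.0916,0.505,0,0,0,-1],[0.0066,0.0916,0.508,0,0,0,-1]]]'
python3 pl.py do 0.0066 0.0916 0.508 0
python3 - <<'E'
from h import *
for n in("top","side"): cv2.imwrite(f"pics/{n}1.png",bot.capture(n)[:,:,::-1])
a=cv2.imread("pics/top1.png")[190:300,310:450];b=cv2.imread("pics/side1.png")[220:380,160:330]
cv2.imwrite("pics/c1.png",np.hstack([cv2.resize(a,(400,314),interpolation=3),cv2.resize(b,(334,314),interpolation=3)]))
E
```

```text
time: 5.1
tool_pos: [499.1, -248.1, 25.2]
tcp_rot: [-3.142, -0.0, -0.36]
contact_force: [-0.7, -0.5, -0.6]
grip_width: 91.8
[ 4.99007e+02 -2.47999e+02  2.51410e+01 -3.60000e-01]
```

View pics/c1.png

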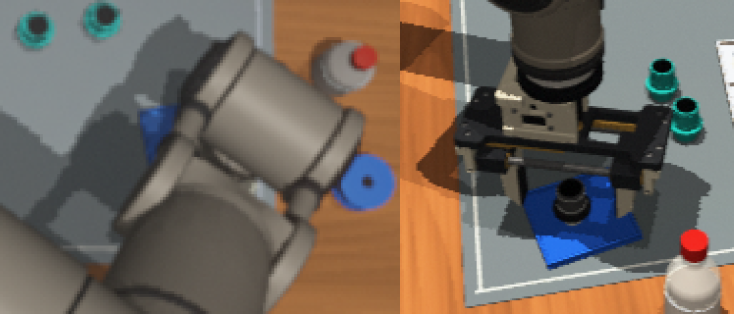

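```bash

python3 -m inch '[[[0,0,0,0,0,0,0.2],[0,0,0,0,0,0,0.4],[0,0,0,0,0,0,1],[0,0,0,0,0,0,1],[0,0,0,0,0,0,1],[0,0,0,0,0,0,1],[0,0,0,0,0,0,1],[0,0,0,0,0,0,1],[0,0,0,0,0,0,1],[0,0,0,0,0,0,1]]]'
python3 - <<'E'
from h import *
cv2.imwrite("pics/side2.png",bot.capture("side")[:,:,::-1])
cv2.imwrite("pics/c2.png",cv2.resize(cv2.imread("pics/side2.png")[280:350,205:295],None,fx=8,fy=8,interpolation=3))
E
```

```text
time: 6.45
tool_pos: [499.1, -248.0, 25.1]
tcp_rot: [-3.141, -0.0, -0.36]
contact_force: [0.8, 0.0, -0.7]
grip_width: 27.1
```

View pics/c2.png

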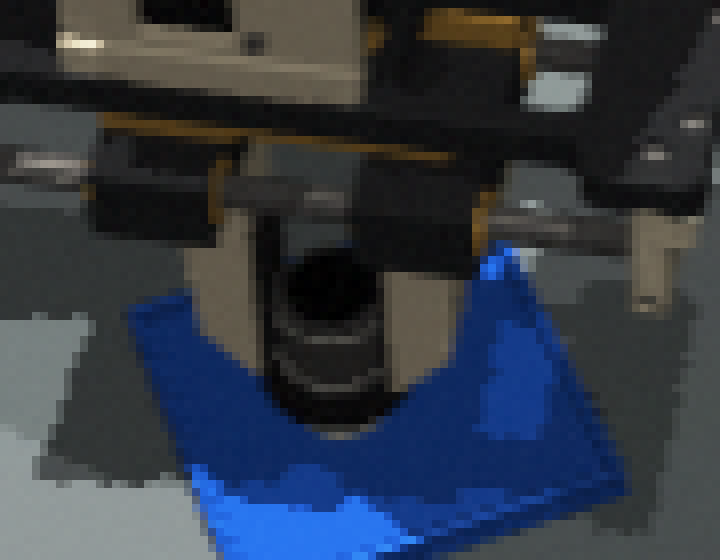

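```bash
python3 pl.py to 511.1 24.9 105 -0.3606; python3 pl.py to 499 -248 105
```

```text
need [-4.2460e-01 -1.2982e+00 -3.9930e-01  2.0000e-04]
[ 4.99007e+02 -2.47999e+02  2.51410e+01 -3.60000e-01]
need [-0.      0.     -0.3993  0.    ]
[ 4.99007e+02 -2.47999e+02  2.51410e+01 -3.60000e-01]
```

```bash

python3 -m inch '[[[0,0,-0.03,0,0,0,1],[0,0,-0.1,0,0,0,1],[0,0,-0.2,0,0,0,1],[0,-0.05,-0.3,0,0,0,1],[-0.04,-0.15,-0.37,0,0,0,1],[-0.08,-0.27,-0.4,0,0,0,1],[-0.13,-0.4,-0.4,0,0,0,1],[-0.17,-0.53,-0.4,0,0,0,1],[-0.21,-0.66,-0.4,0,0,0,1],[-0.26,-0.8,-0.4,0,0,0,1]]]'
python3 pl.py do -0.26 -0.8 -0.4 0
python3 pl.py to 511.1 24.9 80 -0.3606
```

```text
time: 7.75
tool_pos: [506.3, -78.1, 105.6]
tcp_rot: [-3.141, 0.0, -0.36]
contact_force: [0.1, 0.3, -2.0]
grip_width: 27.4
[ 5.06773e+02 -7.99410e+01  1.05141e+02 -3.60000e-01]
need [-1.646e-01 -4.982e-01  1.257e-01  2.000e-04]
[ 5.06773e+02 -7.99410e+01  1.05141e+02 -3.60000e-01]
```

```bash

python3 -m inch '[[[-0.02,-0.06,0,0,0,0,1],[-0.04,-0.14,0,0,0,0,1],[-0.07,-0.22,0.02,0,0,0,1],[-0.1,-0.3,0.05,0,0,0,1],[-0.125,-0.38,0.08,0,0,0,1],[-0.145,-0.44,0.1,0,0,0,1],[-0.158,-0.48,0.115,0,0,0,1],[-0.1646,-0.498,0.125,0,0,0,1],[-0.1646,-0.498,0.125,0,0,0,1],[-0.1646,-0.498,0.125,0,0,0,1]]]'
python3 pl.py do -0.1646 -0.498 0.125 0
python3 - <<'E'
from h import *
print(bot.get_obs()["tool_pos"],bot.get_obs()["tcp_rot"])
for n in("top","side"): cv2.imwrite(f"pics/{n}3.png",bot.capture(n)[:,:,::-1])
a=cv2.imread("pics/top3.png")[160:280,200:340];b=cv2.imread("pics/side3.png")[160:250,195:295]
cv2.imwrite("pics/c3.png",cv2.resize(b,None,fx=8,fy=6.6666,interpolation=3)); cv2.imwrite("pics/t3.png",cv2.resize(a,None,fx=4,fy=4))
cv2.imwrite("pics/c3.png",cv2.resize(b[15:90],None,fx=8,fy=8,interpolation=3))
E
```

```text
time: 9.0
tool_pos: [511.2, 24.5, 80.2]
tcp_rot: [-3.142, -0.0, -0.361]
contact_force: [-0.2, -0.1, -0.8]
grip_width: 27.1
[ 5.11092e+02  2.48700e+01  8.01410e+01 -3.60000e-01]
[511.22812806  24.50271833  80.24967847] [-3.14154560e+00 -3.30786379e-04 -3.60845824e-01]
```

View pics/c3.png

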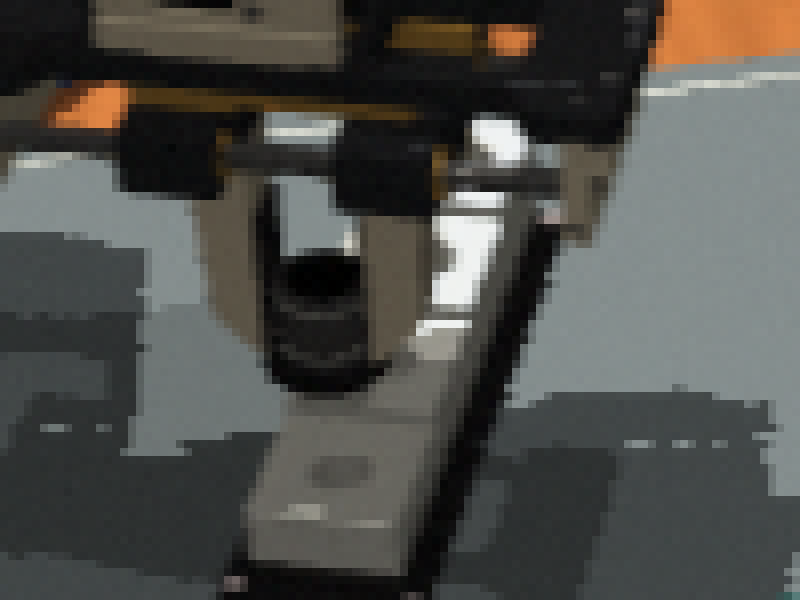

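View pics/t3.png

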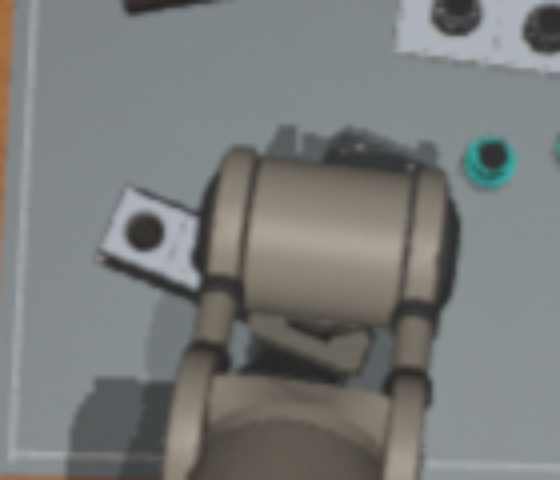

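```bash
cat >> h.py <<'E'
def circ(x,y,z,r): 
    t=np.linspace(0,2*np.pi,60); return np.stack([x+r*np.cos(t),y+r*np.sin(t),z+0*t],-1)
def ov(src,out,box,k,foot,rs,n="side",col=(0,255,0),gain=1.0,extra=[]):
    x0,y0,x1,y1=box; im=cv2.imread(src)[y0:y1,x0:x1]; im=cv2.convertScaleAbs(im,alpha=gain)
    im=cv2.resize(im,None,fx=k,fy=k,interpolation=cv2.INTER_CUBIC); raw=im.copy()
    for z,r in rs:
        q=(proj(n,circ(foot[0],foot[1],foot[2]+z,r))-[x0,y0]+.5)*k-.5
        cv2.polylines(im,[np.round(q).astype(int)],True,col)
    for e in extra:
        q=(proj(n,circ(*e))-[x0,y0]+.5)*k-.5
        cv2.polylines(im,[np.round(q).astype(int)],True,(0,0,255))
    cv2.imwrite(out,np.hstack([raw,im]))
E
python3 - <<'E'
from h import *
ov("pics/side3.png","pics/o3.png",(220,195,255,245),11,(511.2,24.6,80.2-22.1),((43,14),(19,14),(19,19),(14,19)),gain=1.8,extra=[(511.1,24.9,30.15,9)])
E
```

```text
(no output)
```

View pics/o3.png

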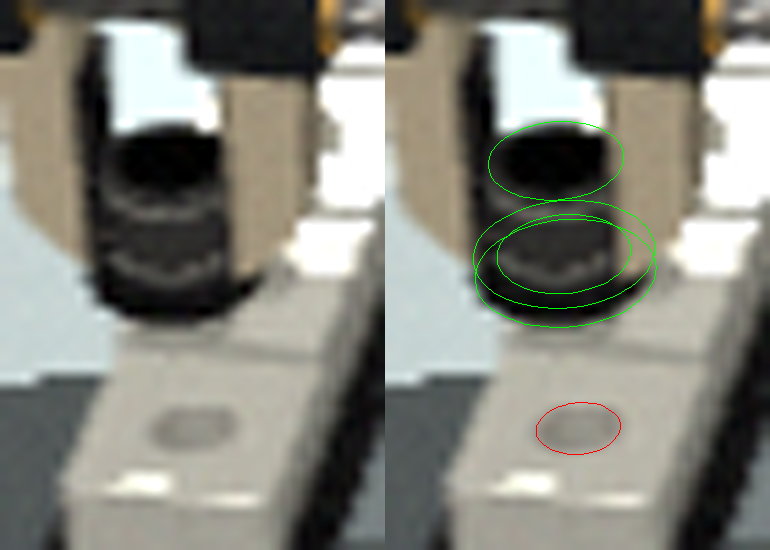

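```bash
python3 - <<'E'
from h import *
im=cv2.imread("pics/side3.png"); g=np.clip((im.astype(float)-40)*3.5,0,255).astype(np.uint8); cv2.imwrite("pics/side3g.png",g)
ov("pics/side3g.png","pics/o3b.png",(225,205,252,240),14,(511.2,24.6,80.2-22.1),((0,8.5),(0,10.5),(0,12.5),(14,19)))
E
```

```text
(no output)
```

View pics/o3b.png

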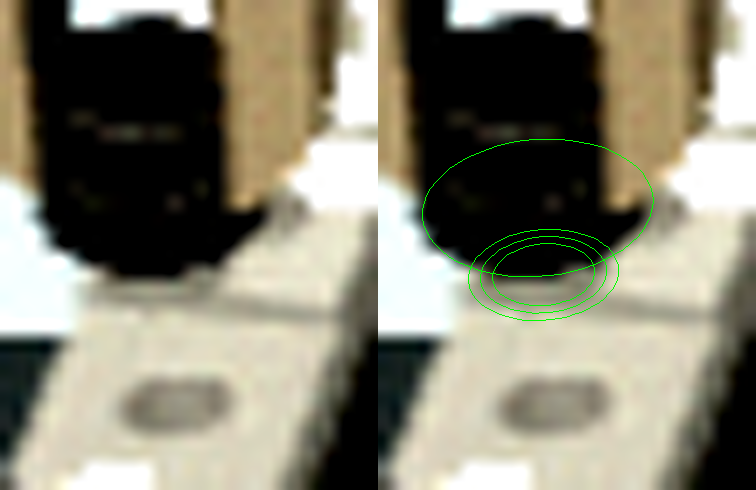

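```bash

python3 -m inch '[[[0,0,0.03,0,0,0,1],[0,0,0.07,0,0,0,1],[0,0,0.1,0,0,0,1],[0,0,0.12,0,0,0,1],[0,0,0.127,0,0,0,1],[0,0,0.13,0,0,0,1],[0,0,0.132,0,0,0,1],[0,0,0.133,0,0,0,1],[0,0,0.134,0,0,0,1],[0,0,0.135,0,0,0,1]]]'
python3 pl.py do 0 0 0.135 0
python3 - <<'E'
from h import *
for i in range(2):
  cv2.imwrite("pics/side4.png",bot.capture("side")[:,:,::-1]);o=bot.get_obs(); print(o["tool_pos"],o["contact_force"])
im=cv2.imread("pics/side4.png"); g=np.clip((im.astype(float)-20)*2.5,0,255).astype(np.uint8); cv2.imwrite("pics/side4g.png",g)
ov("pics/side4g.png","pics/o4.png",(222,205,262,250),9,(511.1,24.87,53.14-22.1),((0,8.5),(0,10.5),(14,19),(19,19),(19,14)),extra=[(511.1,24.9,30.15,9)])
E
```

```text
time: 10.35
tool_pos: [511.2, 24.9, 53.2]
tcp_rot: [-3.141, -0.0, -0.36]
contact_force: [-0.4, 0.8, -0.9]
grip_width: 27.3
[ 5.11092e+02  2.48700e+01  5.31410e+01 -3.60000e-01]
[511.09947016  24.88508052  53.11900648] [ 0.41378851  0.03089886 -1.64176325]
[511.12377458  24.8649396   53.12081974] [-0.21896182  0.28604708 -2.06276443]
```

View pics/o4.png

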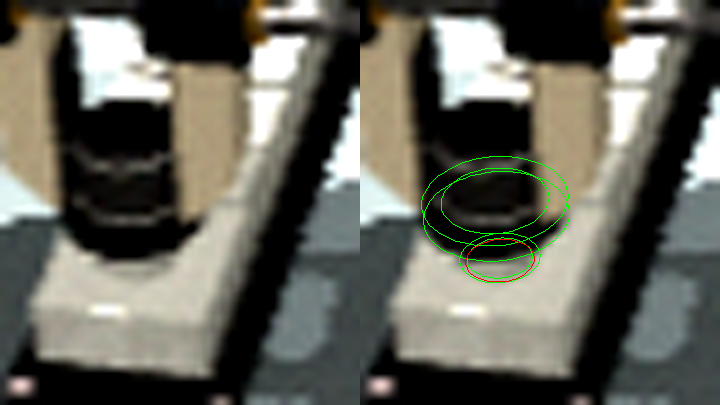

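```bash

python3 -m inch '[[[0,0,0.0005,0,0,0,1],[0,0,0.001,0,0,0,1],[0,0,0.0015,0,0,0,1],[0,0,0.002,0,0,0,1],[0,0,0.0025,0,0,0,1],[0,0,0.003,0,0,0,1],[0,0,0.0035,0,0,0,1],[0,0,0.0035,0,0,0,1],[0,0,0.0035,0,0,0,1],[0,0,0.0035,0,0,0,1]]]'
python3 pl.py do 0 0 0.0035 0
```

```text
time: 11.7
tool_pos: [511.1, 24.9, 52.4]
tcp_rot: [-3.142, -0.0, -0.36]
contact_force: [0.2, -0.2, -0.5]
grip_width: 27.1
[ 5.11092e+02  2.48700e+01  5.24410e+01 -3.60000e-01]
```

```bash

python3 -m inch '[[[0,0,0.0005,0,0,0,1],[0,0,0.001,0,0,0,1],[0,0,0.0015,0,0,0,1],[0,0,0.002,0,0,0,1],[0,0,0.0025,0,0,0,1],[0,0,0.003,0,0,0,1],[0,0,0.0035,0,0,0,1],[0,0,0.0035,0,0,0,1],[0,0,0.0035,0,0,0,1],[0,0,0.0035,0,0,0,1]]]'
python3 pl.py do 0 0 0.0035 0
```

```text
time: 12.95
tool_pos: [511.2, 25.0, 52.0]
tcp_rot: [-3.141, -0.0, -0.36]
contact_force: [-1.6, 0.1, 5.4]
grip_width: 27.6
[ 5.11092e+02  2.48700e+01  5.17410e+01 -3.60000e-01]
```

```bash

python3 -m inch '[[[0,0,0.0005,0,0,0,1],[0,0,0.001,0,0,0,1],[0,0,0.0015,0,0,0,1],[0,0,0.0018,0,0,0,1],[0,0,0.0018,0,0,0,1],[0,0,0.0018,0,0,0,1],[0,0,0.0018,0,0,0,1],[0,0,0.0018,0,0,0,1],[0,0,0.0018,0,0,0,1],[0,0,0.0018,0,0,0,1]]]'
python3 pl.py do 0 0 0.0018 0
python3 -c "
from plant import bot
o=bot.get_obs();print(o['tool_pos'],o['contact_force'],o['moment'])"
```

```text
time: 14.2
tool_pos: [511.2, 25.0, 51.9]
tcp_rot: [-3.141, -0.0, -0.36]
contact_force: [-3.0, 0.7, 8.2]
grip_width: 27.2
[ 5.11092e+02  2.48700e+01  5.13810e+01 -3.60000e-01]
[511.22652261  24.99970776  51.93054406] [-2.96527227  0.69449942  8.19295762] [ 0.06557025  0.52505565 -0.00175418]
```

```bash

python3 -m inch '[[[0,0,0.0005,0,0,0,1],[0,0,0.001,0,0,0,1],[0,0,0.0015,0,0,0,1],[0,0,0.0018,0,0,0,1],[0,0,0.0018,0,0,0,1],[0,0,0.0018,0,0,0,1],[0,0,0.0018,0,0,0,1],[0,0,0.0018,0,0,0,1],[0,0,0.0018,0,0,0,1],[0,0,0.0018,0,0,0,1]]]'
python3 pl.py do 0 0 0.0018 0
python3 - <<'E'
from h import *
o=bot.get_obs();print(o['tool_pos'],o['contact_force'],o['moment'])
cv2.imwrite("pics/side5.png",bot.capture("side")[:,:,::-1]);o=bot.get_obs(); print(o["tool_pos"],o["contact_force"])
im=cv2.imread("pics/side5.png"); g=np.clip((im.astype(float)-20)*2.5,0,255).astype(np.uint8); cv2.imwrite("pics/side5g.png",g)
ov("pics/side5g.png","pics/o5.png",(222,205,262,250),9,(511.2,25,30.05),((0,8.5),(0,10.5),(14,19),(19,19),(19,14)))
E
```

```text
time: 15.45
tool_pos: [511.2, 25.0, 51.8]
tcp_rot: [-3.141, -0.001, -0.36]
contact_force: [-2.6, 0.6, 9.7]
grip_width: 27.1
[ 5.11092e+02  2.48700e+01  5.10210e+01 -3.60000e-01]
[511.24670259  25.00409282  51.80961949] [-2.59907794  0.59337249  9.67992002] [ 0.06686753  0.67677392 -0.00650868]
[511.28824065  24.97582364  51.84326426] [-3.20133358  2.51105628 10.38108973]
```

View pics/o5.png

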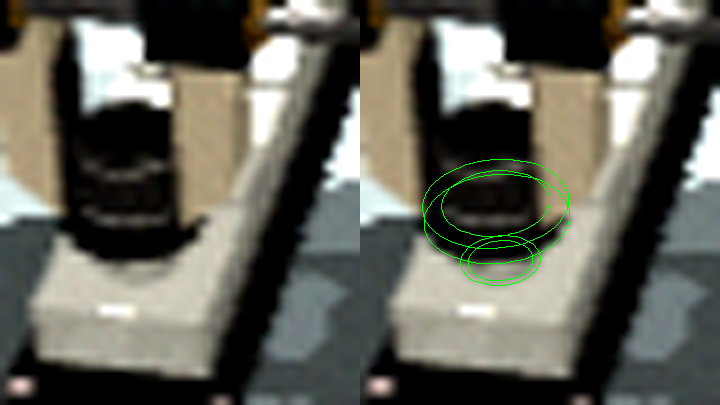

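```bash
python3 pl.py to 528.03 69.79 57.8
```

```text
need [ 0.     -0.24   -0.0339  0.    ]
[ 5.11092e+02  2.48700e+01  5.10210e+01 -3.60000e-01]
```

```bash

python3 -m inch '[[[0,0,-0.02,0,0,0,1],[0,0,-0.06,0,0,0,1],[0,-0.03,-0.08,0,0,0,1],[0,-0.09,-0.08,0,0,0,1],[0,-0.16,-0.08,0,0,0,1],[0,-0.21,-0.08,0,0,0,1],[0,-0.24,-0.07,0,0,0,1],[0,-0.24,-0.05,0,0,0,1],[0,-0.24,-0.038,0,0,0,1],[0,-0.24,-0.034,0,0,0,1]]]'
python3 pl.py do 0 -0.24 -0.034 0
python3 - <<'E'
from h import *
cv2.imwrite("pics/side6.png",bot.capture("side")[:,:,::-1]);o=bot.get_obs(); print(o["tool_pos"],o["contact_force"])
im=cv2.imread("pics/side6.png"); g=np.clip((im.astype(float)-20)*2.5,0,255).astype(np.uint8); cv2.imwrite("pics/side6g.png",g)
ov("pics/side6g.png","pics/o6.png",(227,190,267,235),9,(528.03,69.79,57.8-22.1),((0,8.5),(0,10.5),(14,19),(19,19),(19,14)),extra=[(528.0,69.8,35.15,11)])
E
```

```text
time: 16.75
tool_pos: [527.8, 69.5, 57.5]
tcp_rot: [3.141, 0.001, -0.361]
contact_force: [0.5, -0.0, -0.8]
grip_width: 27.3
[ 5.2802e+02  6.9786e+01  5.7821e+01 -3.6000e-01]
[527.81755632  69.47886068  57.54275323] [-0.28796735  0.00680469 -1.51966446]
```

View pics/o6.png

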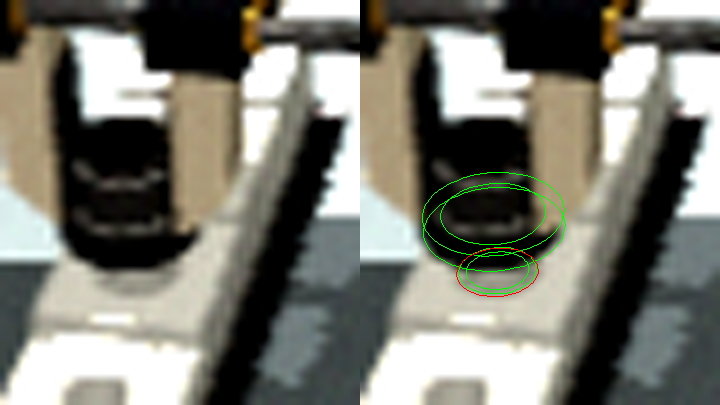

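```bash

python3 -m inch '[[[0,0,0.001,0,0,0,1],[0,0,0.002,0,0,0,1],[0,0,0.003,0,0,0,1],[0,0,0.004,0,0,0,1],[0,0,0.0045,0,0,0,1],[0,0,0.005,0,0,0,1],[0,0,0.0055,0,0,0,1],[0,0,0.006,0,0,0,1],[0,0,0.0065,0,0,0,1],[0,0,0.007,0,0,0,1]]]'
python3 pl.py do 0 0 0.007 0
python3 -c "
from plant import bot
o=bot.get_obs();print(o['tool_pos'],o['contact_force'],o['moment'])"
```

```text
time: 18.05
tool_pos: [528.1, 69.8, 56.5]
tcp_rot: [-3.141, -0.0, -0.36]
contact_force: [-0.1, -0.3, -0.4]
grip_width: 27.4
[ 5.2802e+02  6.9786e+01  5.6421e+01 -3.6000e-01]
[528.08704286  69.81329982  56.4653085 ] [-0.08367057 -0.31254813 -0.41692256] [-0.04769929  0.12405214  0.02139888]
```

```bash

python3 -m inch '[[[0,0,0.0005,0,0,0,1],[0,0,0.001,0,0,0,1],[0,0,0.0015,0,0,0,1],[0,0,0.002,0,0,0,1],[0,0,0.0025,0,0,0,1],[0,0,0.003,0,0,0,1],[0,0,0.0035,0,0,0,1],[0,0,0.004,0,0,0,1],[0,0,0.0045,0,0,0,1],[0,0,0.005,0,0,0,1]]]'
python3 pl.py do 0 0 0.005 0
python3 -c "
from plant import bot
o=bot.get_obs();print(o['tool_pos'],o['contact_force'],o['moment'])"
```

```text
time: 19.3
tool_pos: [528.1, 69.8, 55.4]
tcp_rot: [-3.141, -0.0, -0.36]
contact_force: [1.0, 0.2, 0.0]
grip_width: 27.6
[ 5.2802e+02  6.9786e+01  5.5421e+01 -3.6000e-01]
[528.06384269  69.82088897  55.42806772] [1.01742418 0.21023783 0.00454418] [ 0.11589153  0.00776709 -0.03724696]
```

```bash

python3 -m inch '[[[0,0,0.0025,0,0,0,1],[0,0,0.005,0,0,0,1],[0,0,0.0075,0,0,0,1],[0,0,0.01,0,0,0,1],[0,0,0.0125,0,0,0,1],[0,0,0.015,0,0,0,1],[0,0,0.0175,0,0,0,1],[0,0,0.02,0,0,0,1],[0,0,0.0225,0,0,0,1],[0,0,0.025,0,0,0,1]]]'
python3 pl.py do 0 0 0.025 0
python3 -c "
from plant import bot
o=bot.get_obs();print(o['tool_pos'],o['contact_force'],o['moment'])"
```

```text
time: 20.55
tool_pos: [528.2, 69.9, 50.5]
tcp_rot: [-3.141, -0.0, -0.36]
contact_force: [1.9, 2.2, 1.3]
grip_width: 27.5
[ 5.2802e+02  6.9786e+01  5.0421e+01 -3.6000e-01]
[528.18607901  69.87372774  50.45233041] [1.93702532 2.16605347 1.31548261] [ 0.42118434 -0.19325142  0.01457595]
```

```bash

python3 -m inch '[[[0.0006,-0.0013,0,0,0,0,1],[0.0006,-0.0013,0.0025,0,0,0,1],[0.0006,-0.0013,0.005,0,0,0,1],[0.0006,-0.0013,0.0075,0,0,0,1],[0.0006,-0.0013,0.01,0,0,0,1],[0.0006,-0.0013,0.0125,0,0,0,1],[0.0006,-0.0013,0.015,0,0,0,1],[0.0006,-0.0013,0.0175,0,0,0,1],[0.0006,-0.0013,0.02,0,0,0,1],[0.0006,-0.0013,0.0225,0,0,0,1]]]'
python3 pl.py do 0.0006 -0.0013 0.0225 0
python3 -c "
from plant import bot
o=bot.get_obs();print(o['tool_pos'],o['contact_force'],o['moment'])"
```

```text
time: 21.8
tool_pos: [528.2, 70.0, 45.8]
tcp_rot: [-3.142, 0.0, -0.36]
contact_force: [1.6, 2.0, 0.3]
grip_width: 27.4
[ 5.28224e+02  6.99870e+01  4.59210e+01 -3.60000e-01]
[528.21258825  70.01442128  45.83852579] [1.56757143 1.95327506 0.29298232] [ 0.27414224 -0.15166964  0.04087839]
```

```bash

python3 -m inch '[[[0.0004,-0.001,0,0,0,0,1],[0.0004,-0.001,0.003,0,0,0,1],[0.0004,-0.001,0.006,0,0,0,1],[0.0004,-0.001,0.009,0,0,0,1],[0.0004,-0.001,0.011,0,0,0,1],[0.0004,-0.001,0.013,0,0,0,1],[0.0004,-0.001,0.0145,0,0,0,1],[0.0004,-0.001,0.0155,0,0,0,1],[0.0004,-0.001,0.016,0,0,0,1],[0.0004,-0.001,0.0165,0,0,0,1]]]'
python3 pl.py do 0.0004 -0.001 0.0165 0
python3 -c "
from plant import bot
o=bot.get_obs();print(o['tool_pos'],o['contact_force'],o['moment'])"
```

```text
time: 23.05
tool_pos: [528.4, 70.1, 43.2]
tcp_rot: [-3.141, -0.0, -0.36]
contact_force: [-2.2, 1.0, 7.0]
grip_width: 27.3
[ 5.28369e+02  7.01460e+01  4.26210e+01 -3.60000e-01]
[528.35584087  70.1366942   43.15843235] [-2.16184318  1.01977979  6.99038858] [ 0.08328029  0.51651755 -0.02770603]
```

```bash

python3 -m inch '[[[0,0,0.0005,0,0,0,1],[0,0,0.001,0,0,0,1],[0,0,0.0015,0,0,0,1],[0,0,0.002,0,0,0,1],[0,0,0.0025,0,0,0,1],[0,0,0.0025,0,0,0,1],[0,0,0.0025,0,0,0,1],[0,0,0.0025,0,0,0,1],[0,0,0.0025,0,0,0,1],[0,0,0.0025,0,0,0,1]]]'
python3 pl.py do 0 0 0.0025 0
python3 - <<'E'
from h import *
o=bot.get_obs();print(o['tool_pos'],o['contact_force'],o['moment'])
cv2.imwrite("pics/side7.png",bot.capture("side")[:,:,::-1])
im=cv2.imread("pics/side7.png"); g=np.clip((im.astype(float)-20)*2.5,0,255).astype(np.uint8); cv2.imwrite("pics/side7g.png",g)
ov("pics/side7g.png","pics/o7.png",(227,190,267,235),9,(528.03,69.79,21.15),((14,19),(19,19),(19,14)))
E
```

```text
time: 24.3
tool_pos: [528.4, 70.2, 43.1]
tcp_rot: [-3.141, -0.0, -0.36]
contact_force: [-2.7, 0.8, 11.2]
grip_width: 27.3
[ 5.28369e+02  7.01460e+01  4.21210e+01 -3.60000e-01]
[528.38752446  70.15379415  43.08952221] [-2.73026413  0.81129713 11.20902858] [0.10027366 0.72867884 0.06435654]
```

View pics/o7.png

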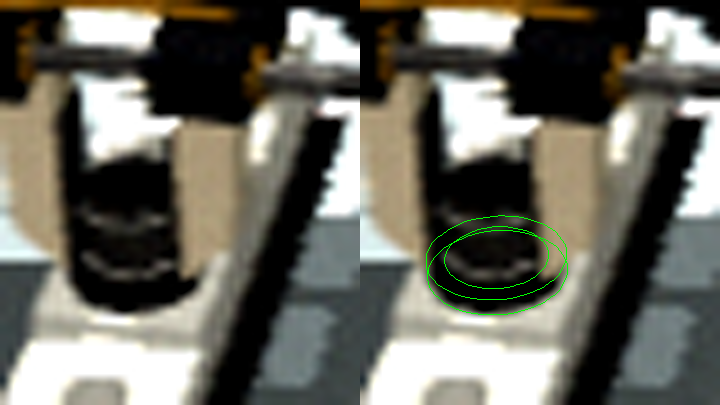

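```bash

python3 -m inch '[[[0,0,-0.002,0,0,0,1],[0,0,-0.0045,0,0,0,1],[0,0,-0.0045,0,0,0,0.3],[0,0,-0.0045,0,0,0,0.1],[0,0,-0.0045,0,0,0,0],[0,0,-0.0045,0,0,0,-0.2],[0,0,-0.0045,0,0,0,-0.3],[0,0,-0.0045,0,0,0,-0.3],[0,0,-0.0045,0,0,0,-0.3],[0,0,-0.0045,0,0,0,-0.3]]]'
python3 pl.py do 0 0 -0.0045 0
python3 - <<'E'
from h import *
cv2.imwrite("pics/side8.png",bot.capture("side")[:,:,::-1])
ov("pics/side8.png","pics/o8.png",(217,180,272,235),7,(528.03,69.79,21.15),((43,14),(14,19),(19,19)),gain=1.6)
E
```

```text
time: 25.6
tool_pos: [528.4, 70.2, 43.0]
tcp_rot: [-3.142, -0.0, -0.36]
contact_force: [-0.1, 0.1, -0.1]
grip_width: 59.6
[ 5.28369e+02  7.01460e+01  4.30210e+01 -3.60000e-01]
```

View pics/o8.png

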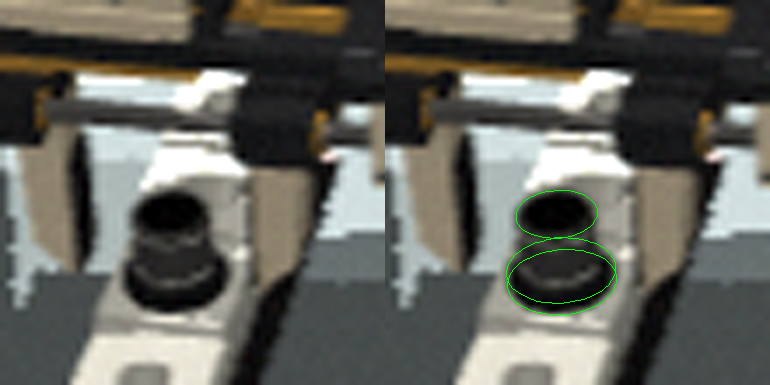

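Released and seated as modelled. Retreat straight up, then back sideways for a clear final view.

```bash

python3 -m inch '[[[0,0,-0.03,0,0,0,-0.3],[0,0,-0.1,0,0,0,-0.3],[0,0,-0.2,0,0,0,-0.3],[0,0,-0.3,0,0,0,-0.3],[0,0,-0.4,0,0,0,-0.3],[0,0,-0.5,0,0,0,-0.3],[0,0,-0.6,0,0,0,-0.3],[0,0.1,-0.7,0,0,0,-0.3],[0,0.2,-0.75,0,0,0,-0.3],[0,0.3,-0.75,0,0,0,-0.3]]]'
python3 -m inch '[[[0,0.12,0,0,0,0,-0.3],[0,0.24,0,0,0,0,-0.3],[0,0.36,0,0,0,0,-0.3],[0,0.48,0,0,0,0,-0.3],[0,0.6,0,0,0,0,-0.3],[0,0.72,0,0,0,0,-0.3],[0,0.84,0,0,0,0,-0.3],[0,0.9,0,0,0,0,-0.3],[0,0.9,0,0,0,0,-0.3],[0,0.9,0,0,0,0,-0.3]]]'
python3 - <<'E'
from h import *
for n in("top","side"): cv2.imwrite(f"pics/{n}9.png",bot.capture(n)[:,:,::-1])
ov("pics/side9.png","pics/o9.png",(217,180,272,245),7,(528.03,69.79,21.15),((43,14),(14,19),(19,19)))
ov("pics/top9.png","pics/t9.png",(225,200,300,255),5,(528.03,69.79,21.15),((43,14),(14,19),(19,19)),n="top")
a=cv2.imread("pics/o9.png");b=cv2.imread("pics/t9.png");w=770;b=cv2.copyMakeBorder(b,0,0,0,max(0,a.shape[1]-b.shape[1]),0)
a=cv2.copyMakeBorder(a,0,0,0,max(0,b.shape[1]-a.shape[1]),0); cv2.imwrite("pics/f9.png",np.vstack([a[:320],b]))
E
```

```text
time: 26.9
tool_pos: [507.1, 13.0, 194.3]
tcp_rot: [-3.141, -0.002, -0.36]
contact_force: [-0.1, 1.0, -0.2]
grip_width: 59.5
time: 28.15
tool_pos: [443.8, -154.0, 193.0]
tcp_rot: [-3.141, 0.0, -0.36]
contact_force: [0.5, -0.1, 0.4]
grip_width: 59.8
```

View pics/f9.png

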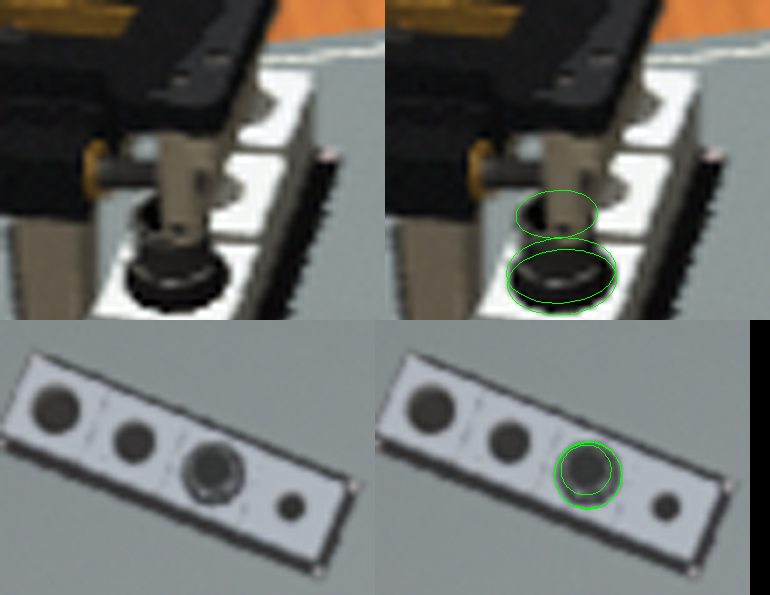

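View pics/side9.png

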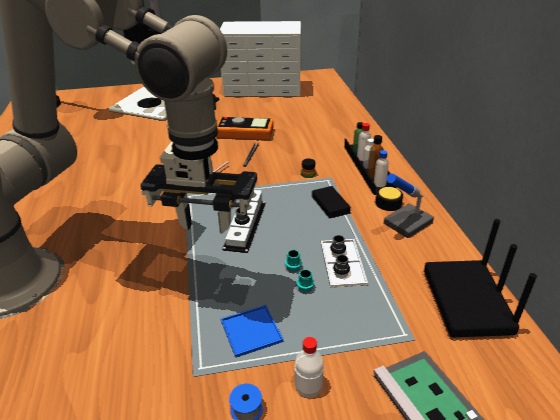

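```bash
python3 -c "
from plant import bot
print(bot.get_obs()['time']);print(bot.close_job())"
```

```text
28.25
the job is handed in; nothing more can be done
None
```

The adapter from the blue dish fits the second bore, 22 mm, so its spigot is about 21 mm. It now stands there fully home and released, and the job was handed in at 28 s of the 64 s allowed.

- **Bore 1 (18 mm):** I pressed it upright on the mouth with 9.7–10.4 N shown on the wrist, about 11–12 N with its weight added, held for over a second. It did not enter; the foot stayed at mouth height.
- **Bore 2 (22 mm):** It went in straight away with almost no vertical force, so no 12 N push came about on this mouth. There were about 3 N of side force on the way down, which I eased by shifting 0.2–0.3 mm twice.
- **Seating:** The shoulder met the stair at the height expected for fully home, within about 0.2 mm. I pressed it with 11 N, took the load off, then opened the fingers.
- **Last checks:** After backing away, both cameras showed the adapter upright in bore 2, matching the predicted fully-home outline. The side view showed the two tray adapters and the other things in view where they were, and the gripper touching nothing.
- **Disagreements:** My first picture of the held adapter could not separate a 17 mm spigot from a 21 mm one. Closer pictures and the snug fit in bore 2 both pointed to 21 mm.

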